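# Compare two gudgeon pins on a rocking balance tray

### The arm

A 7-joint arm with a two-finger parallel gripper is mounted at the origin on the work surface. World frame = base frame: x ahead of the robot, y to its left, z up, the work surface at z = 0. Lengths are in m, angles in rad, forces in N, time in s.
With the tool pointing down it reaches from about 0.4 to 0.85 m from the base axis. Payload 10.4 kg.
Tool frame: the origin (TCP) lies midway between the tips of the shut fingers; the grasp point (between the pads) lies 19 mm behind it; z points along the fingers, y is the line along which they close (so a half turn about z gives the same grasp; the last joint's range is limited). The gripper opens to 87 mm and grips with 3 to 60 N. Pads are 19 mm wide; open, the fingers measure 117 mm over their backs; the gripper's body (75 mm by 190 mm) begins 51 mm behind the grasp point.
Start: joints at [-1.15, 0.332, -0.065, 1.46, 0.022, 1.35, -0.088], TCP at [0.268, 0.564, 0.223] pointing down, gripper open.
Joint ranges: [-2.6, 2.6], [-0.5, 2.12], [-1.47, 1.34], [0.16, 2.42], [-1.27, 4.41], [0.06, 2.06], [-2.6, 2.6]. Speed limits (rad/s): [2.22, 2.22, 2.79, 2.79, 3.14, 3.14, 3.14].

### API

Orientations are given as a unit quaternion [x, y, z, w].
In Python, from bench import r gives the robot as it stands.
- The arm moves only by the tool arm_command, never from a script. Its argument "moves" is one flat list of numbers, 4 for each row, row after row: the shift along the tool's x, y, z in cm, then the turn about the tool's z in degrees. A call has 1 to 12 rows; each row shifts and turns the commanded pose from where the row before left it, along the tool's axes as they then stand; what a row does not reach is not made up. A row lasts 1/12 s, in which the tool goes at most 41.7 mm and 7.16 degrees, less where a joint would pass 70% of its speed; a pose out of reach is approached as far as the arm can. A call with a gripper value outside its range is refused whole. "fingers" is the opening in per cent of the stroke, from 0 (shut) to 100 (fully open), set as the call begins (left out, the last holds). The fingers move at their own pace and stop on an object; "squeeze" is the grip in N (left out, the last holds). Time passes only in rows, so rows that do not move let the fingers close. It gives the time, the measured TCP pose, the force, the opening and the grip force at its end, in the units of the state.
- r.read_state(): the state, without advancing time (a new reading comes with each control period).
- r.camera(name): name is "scene" or "top"; returns the picture (384x512x3 uint8, red, green, blue); there is no depth.
- r.camera_info(name): a dict with "fx", "fy", "cx", "cy" (pixels), "origin" and "attitude" of the camera in the world. Camera axes: x right, y up, looking along -z (the intrinsics and any distortion apply to the point x, -y, -z); pixel columns grow to the right and rows downward; lengths in m; the calibration is good to about 2 mm. A picture is of the moment at which its call begins. camera_info takes no time and is no camera call.
- r.close_job(): hands the job in; it is judged then, once.
The state is a dict: "time": time; "joint_positions": joint angles; "joint_vel": joint speeds; "joint_torque": joint torques, N m; "ee_pos": TCP position; "eef_rot": TCP orientation; "ft_force": force on the tool from outside, world axes, zero at the start; "torque": the same for the moment, N m; "width": finger opening in m; "grip_force": force on a finger pad.
Only numpy, scipy, OpenCV 4.12 (cv2) and the standard library are available. Lean on these libraries where they do the work, as an engineer would, in place of code of your own. Each camera call takes 0.05 s, during which the arm holds its last target. There are 200 camera calls.

### The job

Compare the two full-length gudgeon pins on the rocking balance: take them out of the sloping rack and gently stand them upright on the tray, one wholly on each round black pad and both equally far from the pivot, so that the tray settles level. Leave the short pin in its rack and do not disturb the other things on the bench.

Things in the scene. Friction and masses are not known exactly. Their poses are not given: they have to be found in the camera images.
- pin_a_center (a point): Centre (half-way up) of one of two identical full-length gudgeon pins: plain steel cylinders, dark bore in the end faces, 32 mm diameter, 80 mm long, 360 g. z = long axis, towards the upper end. Starts in a rack trough leaning 40 deg (0.698 rad) from vertical; its lower 48 mm lies on the trough floor, the upper 32 mm is free all round. Either of the two may go on either pad.
- pin_b_center (a point): Centre of the second full-length gudgeon pin, same size, weight and axes as pin_a.
- pin_short_center (a point): Centre of the short gudgeon pin (32 mm diameter, 56 mm long, 250 g), which leans in one of the same three troughs and stays there. Which trough holds which pin varies.
- rack: Fixed grey sloping rack, 236 mm wide (its y); origin on the bench. Three troughs at y = -80, 0, +80 mm; in each a pin's foot centre is at (0, y, 45 mm) and its axis points along (-0.643, 0, 0.766), top towards the robot. Black dividers 14 mm high beside the lower 34 mm of each pin. Troughs are open on top and on the +x face; pins draw out along their axis.
- tray_mid (a point): Middle of the tray's upper surface, 91 mm above the bench when level. Aluminium tray 112 mm (its x) by 356 mm (its y) with an 8 mm high rim; it rocks about a horizontal pivot along its x axis, 16 mm below this point. z = the tray's upward normal.
- pad_left (a point): Centre, on the tray's upper surface, of the round black pad (100 mm diameter, flat) 115 mm from the pivot towards the tray's +y end. Same axes as tray_mid.
- pad_right (a point): Centre of the same kind of pad 115 mm from the pivot towards the tray's -y end.
- tray (a joint): Tray tilt, rad: 0 level, positive = +y end up; stops at +-0.14. A damped centring spring (1.7 N m/rad) levels the empty tray. One pin on a pad takes it down to the stop (16 mm), still standing, and the other pad rises 16 mm; the second pin can push that down to level (2 to 4 N). With both on, 10 mm difference in distance from the pivot tilts it about 0.03 rad.
- oil_filter_center (a point): Centre of a white oil filter cartridge, 72 mm diameter, 90 mm tall, standing on the bench; leave alone.
- grease_tin_center (a point): Centre of a plain steel tin, 80 mm diameter, 65 mm tall, standing on the bench; leave alone.
- spanner: Steel spanner 200 mm long, lying flat on the bench; origin under the middle of its length; leave alone.
There are look-alikes about, which are no part of the job. Leave any orange or pink look-alike of the part that bears pin_a_center alone. What is shaped like the part that bears pin_b_center but purple is not meant.

How it is judged:
By the outcome, as a careful person would: the job done as asked, in the order asked, and still so for the second after the job is handed in, with the robot touching nothing.
It also fails if it takes over 58 s, if anything falls off the work surface, if the arm or the gripper's body presses on something with over 40 N, if the wrist force passes 120 N, or if a joint passes its speed limit or range.

## Working session

There is one attempt and no reset: what is moved stays moved. The work goes in short steps, Python scripts to look and compute and a tool call to move; the robot and the scene stay as the last step left them, time stands still between calls to the robot, and variables do not carry over. Pictures are saved under pics/ and viewed, at most 10 in all, crops included, and the job is handed in when it is done.

Besides the shell and the picture viewer there is one more tool, called after "Request:" as name(argument=value, ...) on one line, values as JSON. arm_command: Moves the arm, as the interface text tells. Its arguments: {"type":"object","properties":{"moves":{"type":"array"},"fingers":{"type":"number"},"squeeze":{"type":"number"}},"required":["moves"]}

```bash
mkdir -p pics
python3 - <<'E'
from bench import r
import cv2
for n in("scene","top"):
    im=r.camera(n); cv2.imwrite(f"pics/{n}0.png",im[...,::-1]); print(r.camera_info(n))
s=r.read_state(); print(s)
E
```

```text
{'fx': 354.7636823225935, 'fy': 354.7636823225935, 'cx': 258.9400358339736, 'cy': 193.496454438101, 'origin': array([0.90459376, 0.47329911, 0.63865625]), 'attitude': array([0.11285804, 0.42055975, 0.8711282 , 0.22699828])}
{'fx': 469.7955902206297, 'fy': 469.7955902206297, 'cx': 260.17119343033914, 'cy': 193.83854616322145, 'origin': array([ 0.46836196, -0.097487  ,  1.57622446]), 'attitude': array([-0.02324733,  0.02783328,  0.70695611, -0.70632707])}
{'time': 0.1, 'joint_positions': array([-1.14955607,  0.33281499, -0.06469517,  1.46084836,  0.02160747,
        1.34988906, -0.08850259]), 'joint_vel': array([-3.68293653e-04, -8.05452828e-04,  4.50245526e-04, -3.90169096e-03,
        1.39595709e-04,  1.01522993e-03,  6.71641306e-05]), 'joint_torque': array([ 1.19833679e-03, -6.24538207e+01,  2.48112122e-02, -3.90710771e+01,
       -6.13593799e-02,  3.66463617e-02,  6.74549619e-05]), 'ee_pos': array([0.26824362, 0.56413299, 0.22183383]), 'eef_rot': array([ 2.20096433e-01,  9.75477914e-01, -6.22899177e-04, -1.07179548e-04]), 'ft_force': array([0.13872899, 1.1701056 , 0.0825825 ]), 'torque': array([ 0.01254921, -0.0003456 , -0.02399869]), 'grip_force': 0.0, 'width': 0.08705329169487994}
```

View pics/scene0.png

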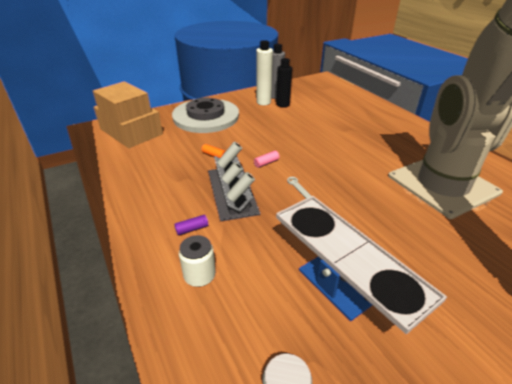

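View pics/top0.png

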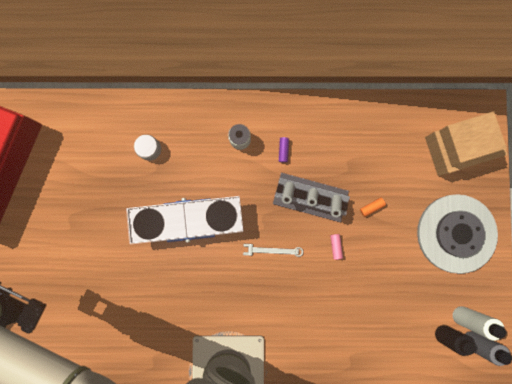

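Scene: rack near (235,190) and tray near (360,260). Top: rack near (312,197) and tray pads near (148,223) and (221,216), with purple, orange and pink decoys beside the rack. Next I'll zoom in on the rack and measure the pads.

```bash
cat > h.py <<'E'
import numpy as np, cv2
from bench import r
from scipy.spatial.transform import Rotation as R
def ray(n,u,v):
    c=r.camera_info(n); d=R.from_quat(c["attitude"]).apply([(u-c["cx"])/c["fx"],-(v-c["cy"])/c["fy"],-1]); return c["origin"],d
def onz(n,u,v,z):
    o,d=ray(n,u,v); return o+d*(z-o[2])/d[2]
def proj(n,p):
    c=r.camera_info(n); q=R.from_quat(c["attitude"]).inv().apply(np.array(p)-c["origin"]); return np.array([c["cx"]+c["fx"]*q[0]/-q[2],c["cy"]-c["fy"]*q[1]/-q[2]])
def blobs(im,lo,hi,box,amin=100):
    x0,y0,x1,y1=box; m=cv2.inRange(im[y0:y1,x0:x1],lo,hi)
    k,_,st,ce=cv2.connectedComponentsWithStats(m)
    return [(ce[i]+[x0,y0],st[i,4]) for i in range(1,k) if st[i,4]>=amin]
E
python3 - <<'E'
from h import *
t=cv2.imread("pics/top0.png"); s=cv2.imread("pics/scene0.png")
print(R.from_quat(r.camera_info("top")["attitude"]).as_matrix().round(3))
a=cv2.resize(t[165:230,265:360],None,fx=5,fy=5,interpolation=2)
b=cv2.resize(s[135:225,200:265],None,fx=5,fy=5,interpolation=2)
o=np.zeros((max(a.shape[0],b.shape[0]),a.shape[1]+b.shape[1],3),np.uint8);o[:a.shape[0],:a.shape[1]]=a;o[:b.shape[0],a.shape[1]:]=b
cv2.imwrite("pics/rack.png",o)
for n,im,bx in(("top",t,(120,190,250,250)),("scene",s,(275,190,445,330))):
    for c,ar in blobs(im,(0,0,0),(40,40,40),bx): print(n,c,ar,onz(n,*c,0.091).round(4))
E
```

```text
[[-0.001  0.997 -0.072]
 [-1.    -0.001  0.007]
 [ 0.006  0.072  0.997]]
scene [312.59367397 221.83454988] 822 [0.5071 0.0208 0.091 ]
scene [397.29881472 291.4691204 ] 1603 [0.482  0.2502 0.091 ]
```

View pics/rack.png

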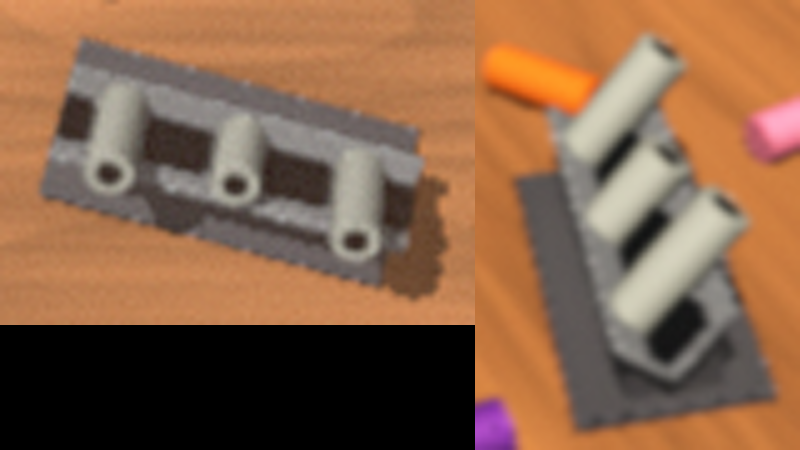

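The rack crop shows three leaning pins. The middle one is short, so the outer two are the full-length pins. Their bore centres in the top view are about (286.8,199.6) and (336.2,213.2).

Run:
```python
from h import *
t=cv2.imread("pics/top0.png")
for c,ar in blobs(t,(0,0,0),(75,75,75),(125,195,248,245),300): print("pad top",c,ar,onz("top",*c,0.091).round(4))
def tri(u,v):
    o1,d1=ray("top",*u);o2,d2=ray("scene",*v)
    a=np.linalg.lstsq(np.c_[d1,-d2],o2-o1,rcond=None)[0]; return ((o1+a[0]*d1+o2+a[1]*d2)/2).round(4), np.linalg.norm(o1+a[0]*d1-o2-a[1]*d2).round(4)
tops={"L":((286.4,199.2),(250.2,176)),"R":((335.7,212.7),(237,144))}
P={}
for k,(u,v) in tops.items(): P[k]=onz("top",*u,.1063); print(k,P[k].round(4),onz("scene",*v,.1063).round(4),tri(u,v))
d=(P["L"]-P["R"])[:2]; print("sep",np.linalg.norm(d), "rack yaw deg",np.degrees(np.arctan2(-d[0],d[1])))
# rack base outline
cs=[np.array(p)/5+[265,165]-.4 for p in((83,38),(420,130),(382,285),(42,195))]
print([onz("top",*c,.0).round(3)[:2] for c in cs])
s=r.read_state(); print(R.from_quat(s["eef_rot"]).as_matrix().round(3))
```

```text
pad top [221.44561404 215.52807018] 570 [0.5073 0.0152 0.091 ]
pad top [147.80496454 223.47163121] 564 [0.4825 0.2469 0.091 ]
L [ 0.5578 -0.1893  0.1063] [ 0.5563 -0.1853  0.1063] (array([ 0.5565, -0.1885,  0.1045]), np.float64(0.0034))
R [ 0.5154 -0.3435  0.1063] [ 0.5139 -0.346   0.1063] (array([ 0.5153, -0.3432,  0.1082]), np.float64(0.0001))
sep 0.1599506804920011 rack yaw deg -15.394231501060787
[array([ 0.656, -0.179]), array([ 0.593, -0.406]), array([ 0.489, -0.379]), array([ 0.55 , -0.151])]
[[-0.903  0.429 -0.   ]
 [ 0.429  0.903 -0.001]
 [-0.    -0.001 -1.   ]]
```

Request:
arm_command(moves=[-2,-2,0,0,-2.5,-2.3,0,0,-2.5,-2.3,0,0,-2.5,-2.3,0,0,-2.5,-2.3,0,0,-2.5,-2.3,0,0,-2.5,-2.3,0,0,-2.5,-2.3,0,0,-2.5,-2.3,0,0,-2.5,-2.3,0,0,-2.5,-2.3,0,0,-2.5,-2.3,0,0], fingers=60, squeeze=25)

```text
time: 1.1
ee_pos: [0.4177, 0.1895, 0.2224]
eef_rot: [0.22, 0.975, 0.0, -0.0]
ft_force: [0.3, -0.1, 0.1]
width: 0.0524
grip_force: 0.0
```

Request:
arm_command(moves=[-2.5,-2.3,0,0,-2.5,-2.3,0,0,-2.5,-2.3,0,0,-2.5,-2.3,0,0,-2.5,-2.3,0,0,-2.5,-2.3,0,0,-2.5,-2.3,0,0,-2.5,-2.3,0,0,-2.5,-2.3,0,0,-2.5,-2.3,0,0,0,0,0,-5,0,0,0,-5])

```text
time: 2.1
ee_pos: [0.5444, -0.1263, 0.2219]
eef_rot: [0.134, 0.991, -0.001, -0.001]
ft_force: [0.1, 0.2, -0.2]
width: 0.0523
grip_force: 0.0
```

Request:
arm_command(moves=[-0.9,-1.4,0,0,-0.9,-1.4,0,0,-0.9,-1.4,0,0,-1.0,-1.4,0,0,0,0,2,0,0,0,2,0,0,0,2,0,0,0,2,0,0,0,1.2,0,0,0,0,0,0,0,0,0])

```text
time: 3.02
ee_pos: [0.5652, -0.1876, 0.1305]
eef_rot: [0.134, 0.991, -0.0, -0.0]
ft_force: [0.5, 0.1, 0.7]
width: 0.0518
grip_force: 0.0
```

Run:
```python
from h import *
s=r.camera("scene")[...,::-1]; print(r.read_state()["ee_pos"])
cv2.imwrite("pics/s1.png",cv2.resize(s[110:230,180:300],None,fx=5,fy=5,interpolation=2))
```

```text
[ 0.56571805 -0.18776683  0.13136316]
```

View pics/s1.png

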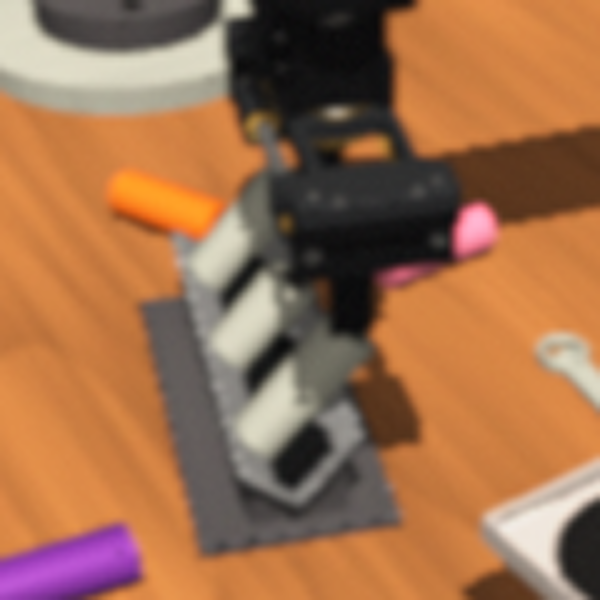

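The gripper hangs just over the near pin's upper end, around (330,300) in the crop, and the alignment looks plausible. I'll descend and grip.

Request:
arm_command(moves=[0,0,1.2,0,0,0,1.2,0,0,0,1,0,0,0,1,0,0,0,0.9,0,0,0,0,0,0,0,0,0])

```text
time: 3.65
ee_pos: [0.565, -0.1876, 0.0769]
eef_rot: [0.134, 0.991, -0.0, -0.001]
ft_force: [-0.1, 0.3, 0.1]
width: 0.0524
grip_force: 0.0
```

Request:
arm_command(moves=[0,0,0,0,0,0,0,0,0,0,0,0,0,0,0,0,0,0,0,0,0,0,0,0], fingers=10, squeeze=25)

```text
time: 4.15
ee_pos: [0.5656, -0.188, 0.0779]
eef_rot: [0.134, 0.991, -0.0, 0.0]
ft_force: [-0.6, -1.7, 2.1]
width: 0.0311
grip_force: 24.9
```

Request:
arm_command(moves=[0.3,0,-0.4,0,0.6,0,-0.8,0,0.8,0,-1,0,0.8,0,-1.2,0,0.8,0,-1.2,0,0.5,0,-2,0,0,0,-3,0,0,0,-3,0,0,0,-3,0,0,0,-3,0,0,0,0,0,0,0,0,0])

```text
time: 5.15
ee_pos: [0.5286, -0.1776, 0.2648]
eef_rot: [0.134, 0.991, 0.0, 0.001]
ft_force: [-0.6, -0.2, -5.0]
width: 0.0313
grip_force: 25.0
```

Run:
```python
from h import *
s=r.camera("scene")[...,::-1]; st=r.read_state(); print(st["ee_pos"],st["ft_force"],st["width"])
cv2.imwrite("pics/s2.png",cv2.resize(s[70:220,180:330],None,fx=4,fy=4,interpolation=2))
```

```text
[ 0.52794797 -0.17719843  0.26310832] [-0.49847303  0.91438957 -4.76185635] 0.03143204459696507
```

View pics/s2.png

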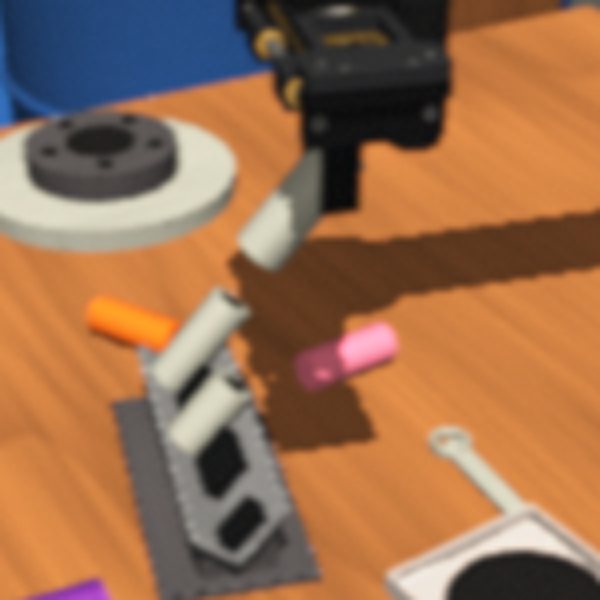

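The pin is held at (285,210) and still leans about 40°. I'll carry it to above the right pad and turn it so the fingers close along the tray's x.

Request:
arm_command(moves=[0.5,1.3,0,0,0.9,2.3,0,0,0.9,2.3,0,0,0.9,2.3,0,0,0.9,2.3,0,0,0.9,2.3,0,0,0.9,2.3,0,0,0.9,2.3,0,0,0.4,0.9,0,0,0,0,0,6.5,0,0,0,6.5,0,0,0,6.5])

```text
time: 6.2
ee_pos: [0.5069, 0.0178, 0.2618]
eef_rot: [0.303, 0.953, -0.001, -0.001]
ft_force: [-0.2, 0.4, -3.4]
width: 0.0311
grip_force: 24.9
```

Request:
arm_command(moves=[0,0,0,6.5,0,0,0,6.5,0,0,0,6.5,0,0,0,6.5,0,0,0,6.5,0,0,0,6.5,0,0,0,6.5,0,0,0,3.4,0,0,0,0,0,0,0,0])

```text
time: 7.03
ee_pos: [0.5072, 0.0178, 0.2623]
eef_rot: [0.667, 0.745, -0.001, -0.001]
ft_force: [0.6, 0.6, -4.3]
width: 0.0315
grip_force: 25.0
```

Request:
arm_command(moves=[0,0,1.5,0,0,0,2,0,0,0,2,0,0,0,1.8,0,0,0,1.3,0,0,0,0,0,0,0,0,0,0,0,0,0], squeeze=13)

```text
time: 7.7
ee_pos: [0.5083, 0.018, 0.1782]
eef_rot: [0.668, 0.744, 0.0, 0.0]
ft_force: [-0.2, 0.1, -3.1]
width: 0.0314
grip_force: 13.0
```

Run:
```python
from h import *
s=r.camera("scene")[...,::-1]; st=r.read_state(); print(st)
cv2.imwrite("pics/s3.png",cv2.resize(s[110:300,230:420],None,fx=3,fy=3,interpolation=2))
```

```text
{'time': 7.75, 'joint_positions': array([-0.55317668,  0.10010198,  0.45808928,  1.84692829, -0.04759607,
        1.20377839,  0.02836185]), 'joint_vel': array([-8.88029939e-05, -4.41808863e-03, -1.26969956e-03, -3.21101164e-03,
        4.02537669e-04, -3.38461794e-03, -2.10679509e-03]), 'joint_torque': array([-1.31511729e-02, -4.00806463e+01,  1.97305083e+00, -3.83662498e+01,
        1.58261737e-03,  6.25096075e-02,  2.61641562e-02]), 'ee_pos': array([0.50855505, 0.01804715, 0.17852698]), 'eef_rot': array([6.67758238e-01, 7.44377872e-01, 5.97363670e-04, 4.02309166e-04]), 'ft_force': array([ 0.77762548,  0.12157989, -3.68517231]), 'torque': array([-0.03513939,  0.05701601, -0.00631186]), 'grip_force': 12.982354543637484, 'width': 0.03171784239655902}
```

View pics/s3.png

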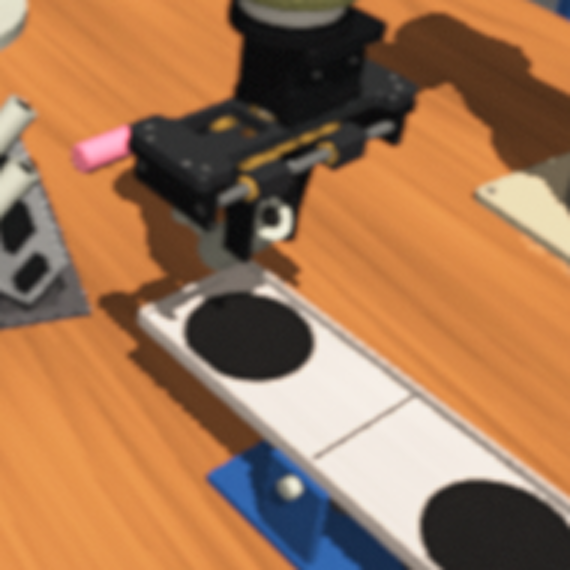

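The pin is still tilted, with its bore face visible at (275,220) pointing toward +y. I'll ease the squeeze so it swings upright.

Request:
arm_command(moves=[0,0,0,0,0,0,0,0,0,0,0,0,0,0,0,0], squeeze=8)

```text
time: 8.08
ee_pos: [0.5081, 0.0181, 0.1778]
eef_rot: [0.668, 0.744, 0.0, 0.0]
ft_force: [-0.1, 0.2, -2.8]
width: 0.0317
grip_force: 8.0
```

```bash
cat >> h.py <<'E'
def pose(tag):
    s=r.camera("scene")[...,::-1]; st=r.read_state(); p=st["ee_pos"]; print(tag,p.round(4),st["ft_force"].round(1),"tq",st["torque"].round(3),"w",st["width"].round(4))
    u,v=proj("scene",p); return s,int(u),int(v)
E
python3 - <<'E'
from h import *
s,u,v=pose("8N")
c=s[v-45:v+55,u-60:u+60]; cv2.imwrite("pics/s4.png",cv2.resize(c,None,fx=4,fy=4,interpolation=2))
E
```

```text
Traceback (most recent call last):
  File "h.py", line 15, in pose
    s=r.camera("scene")[...,::-1]; st=r.read_state(); p=st["ee_pos"]; print(tag,p.round(4),st["ft_force"].round(1),"tq",st["torque"].round(3),"w",st["width"].round(4))
                                                                                                                                                  ^^^^^^^^^^^^^^^^^
AttributeError: 'float' object has no attribute 'round'
```

```bash
sed -i 's/st\["width"\].round(4)/round(st["width"],4)/' h.py
cat >> h.py <<'E'
def tilt(tag):
    s,u,v=pose(tag); p=r.read_state()["ee_pos"]+[0,0,.019]
    from scipy.ndimage import map_coordinates
    hsv=cv2.cvtColor(np.ascontiguousarray(s),cv2.COLOR_BGR2HSV)
    ty=R.from_quat(r.read_state()["eef_rot"]).apply([1,0,0])
    for a in range(-50,31,10):  # candidate lean: foot towards -tool x is negative
        t=np.radians(a); d=np.sin(t)*ty-np.array([0,0,1])*np.cos(t)
        q=[proj("scene",p+d*l) for l in(.03,.04,.05,.06)]
        print(a,[tuple(int(x) for x in hsv[int(round(y)),int(round(x))]) for x,y in q])
E
python3 -c "
from h import *
tilt('8N')"
```

```text
8N [0.5081 0.0181 0.1777] [-0.1  0.3 -2.3] tq [-0.016  0.013  0.047] w 0.0319
-50 [(105, 39, 13), (0, 16, 16), (23, 30, 77), (27, 31, 82)]
-40 [(120, 21, 12), (60, 20, 13), (30, 29, 26), (27, 32, 89)]
-30 [(90, 21, 12), (90, 23, 11), (24, 30, 42), (25, 30, 95)]
-20 [(30, 12, 21), (150, 13, 19), (23, 31, 73), (16, 36, 107)]
-10 [(20, 36, 43), (15, 36, 71), (14, 36, 120), (13, 38, 122)]
0 [(13, 133, 92), (14, 44, 111), (14, 40, 122), (14, 38, 136)]
10 [(12, 173, 99), (12, 54, 119), (14, 35, 144), (13, 38, 154)]
20 [(12, 173, 99), (13, 55, 167), (13, 34, 200), (11, 37, 55)]
30 [(12, 171, 97), (13, 65, 203), (13, 35, 180), (13, 37, 174)]
```

Request:
arm_command(moves=[0,0,0,0,0,0,0,0,0,0,0,0], squeeze=5.5)

```text
time: 8.43
ee_pos: [0.508, 0.0181, 0.1775]
eef_rot: [0.668, 0.744, 0.0, -0.0]
ft_force: [0.3, -0.4, -4.0]
width: 0.0319
grip_force: 5.5
```

```bash
python3 -c "
from h import *
tilt('5.5N')"
```

```text
5.5N [0.508  0.0181 0.1775] [-0.3 -0.1 -3.9] tq [-0.102  0.039  0.047] w 0.0318
-50 [(135, 43, 12), (5, 90, 17), (13, 114, 94), (25, 33, 99)]
-40 [(90, 21, 12), (110, 55, 14), (20, 28, 27), (27, 32, 87)]
-30 [(0, 0, 11), (0, 0, 11), (23, 25, 41), (25, 32, 95)]
-20 [(45, 22, 23), (0, 15, 17), (27, 29, 78), (28, 31, 99)]
-10 [(21, 30, 59), (30, 26, 68), (28, 32, 105), (25, 32, 103)]
0 [(26, 32, 111), (17, 38, 106), (14, 37, 116), (14, 36, 205)]
10 [(15, 91, 98), (14, 55, 120), (13, 37, 145), (14, 39, 156)]
20 [(12, 160, 99), (12, 56, 168), (14, 30, 233), (10, 27, 56)]
30 [(12, 172, 98), (13, 66, 202), (14, 37, 180), (15, 40, 102)]
```

Request:
arm_command(moves=[0,0,0,0,0,0,0,0,0,0,0,0,0,0,0,0], squeeze=4.8)

```text
time: 8.82
ee_pos: [0.508, 0.0181, 0.1775]
eef_rot: [0.668, 0.744, 0.0, -0.0]
ft_force: [0.2, -0.1, -3.0]
width: 0.0318
grip_force: 4.8
```

```bash
python3 -c "
from h import *
tilt('4.8N')
s,u,v=pose('')
c=s[v-45:v+55,u-60:u+60]; cv2.imwrite('pics/s5.png',cv2.resize(c,None,fx=4,fy=4,interpolation=2))"
```

```text
4.8N [0.508  0.018  0.1775] [ 0.2 -0.6 -2.9] tq [-0.032  0.022 -0.033] w 0.0319
-50 [(0, 0, 11), (10, 81, 19), (13, 115, 93), (25, 33, 100)]
-40 [(90, 21, 12), (0, 0, 12), (20, 29, 26), (27, 33, 86)]
-30 [(90, 18, 14), (0, 0, 10), (24, 32, 40), (27, 30, 93)]
-20 [(0, 11, 23), (0, 13, 20), (27, 32, 79), (25, 31, 99)]
-10 [(23, 35, 58), (26, 29, 70), (28, 31, 107), (23, 32, 103)]
0 [(28, 32, 112), (17, 39, 105), (13, 39, 117), (13, 34, 203)]
10 [(15, 86, 98), (13, 56, 119), (13, 37, 145), (13, 39, 155)]
20 [(13, 158, 97), (13, 56, 169), (15, 29, 232), (11, 37, 55)]
30 [(12, 172, 98), (12, 64, 202), (14, 36, 179), (14, 38, 100)]
 [0.508  0.0181 0.1775] [ 0.9 -0.5 -2.9] tq [-0.043  0.014  0.009] w 0.0318
```

View pics/s5.png

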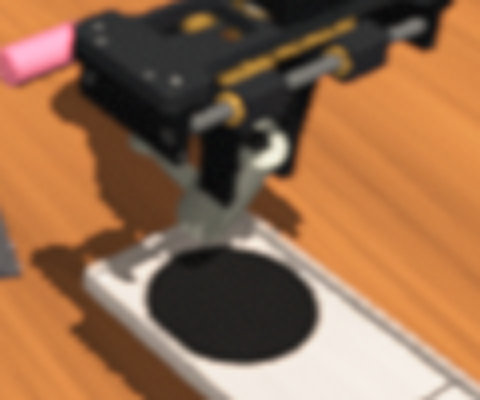

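The pin has swung part-way, to a lean of roughly 25°, with its foot at (215,215) just above the pad's outer part. I'll lower it close to the tray and ease the squeeze further.

Request:
arm_command(moves=[0,0,0.6,0,0,0,0.8,0,0,0,0.8,0,0,0,0.5,0,0,0,0.3,0,0,0,0,0], squeeze=4.8)

```text
time: 9.42
ee_pos: [0.5075, 0.018, 0.1465]
eef_rot: [0.668, 0.744, -0.001, -0.0]
ft_force: [-0.0, -0.4, -3.8]
width: 0.0318
grip_force: 4.8
```

Request:
arm_command(moves=[0,0,0,0,0,0,0,0,0,0,0,0,0,0,0,0], squeeze=3.7)

```text
time: 9.75
ee_pos: [0.5082, 0.0181, 0.1478]
eef_rot: [0.668, 0.744, 0.0, 0.0]
ft_force: [-0.5, -0.1, -3.6]
width: 0.0319
grip_force: 3.7
```

```bash
python3 -c "
from h import *
tilt('3.7N')"
```

```text
3.7N [0.5082 0.0181 0.1478] [ 0.1 -0.4 -4. ] tq [-0.061  0.117  0.032] w 0.0318
-50 [(120, 21, 12), (10, 145, 37), (12, 170, 87), (11, 101, 73)]
-40 [(120, 21, 12), (0, 21, 12), (6, 43, 30), (15, 46, 111)]
-30 [(120, 21, 12), (0, 0, 10), (10, 25, 31), (25, 34, 83)]
-20 [(0, 13, 19), (0, 18, 14), (23, 31, 75), (30, 29, 96)]
-10 [(25, 32, 88), (24, 33, 78), (25, 34, 129), (27, 31, 148)]
0 [(26, 34, 151), (27, 32, 153), (25, 34, 144), (27, 32, 142)]
10 [(24, 33, 149), (26, 34, 127), (23, 31, 75), (18, 30, 42)]
20 [(24, 35, 110), (25, 30, 51), (15, 28, 36), (15, 28, 37)]
30 [(18, 34, 113), (8, 28, 36), (12, 34, 37), (10, 21, 36)]
```

Request:
arm_command(moves=[0.3,0,0,0,0.3,0,0,0,0,0,0.2,0,0,0,0.2,0,0,0,0.2,0,0,0,0.2,0,0,0,0.2,0,0,0,0.2,0,0,0,0.2,0,0,0,0.2,0,0,0,0.2,0,0,0,0,0], squeeze=3.3)

```text
time: 10.8
ee_pos: [0.5073, 0.0239, 0.1292]
eef_rot: [0.668, 0.744, -0.0, -0.0]
ft_force: [0.9, -0.0, -1.8]
width: 0.0318
grip_force: 3.3
```

```bash
python3 -c "
from h import *
tilt('3.3N')"
```

```text
3.3N [0.5074 0.024  0.1294] [ 1.1  0.  -1.4] tq [-0.251 -0.11   0.032] w 0.0317
-50 [(105, 43, 12), (12, 71, 18), (12, 153, 85), (12, 54, 61)]
-40 [(90, 18, 14), (0, 0, 11), (6, 34, 38), (15, 37, 110)]
-30 [(150, 34, 15), (120, 21, 12), (0, 14, 18), (21, 34, 75)]
-20 [(15, 17, 30), (0, 0, 15), (20, 31, 50), (28, 33, 94)]
-10 [(23, 35, 88), (27, 31, 74), (24, 32, 126), (27, 31, 155)]
0 [(24, 33, 155), (26, 32, 159), (26, 33, 154), (25, 32, 150)]
10 [(26, 33, 154), (25, 34, 144), (24, 35, 110), (15, 33, 46)]
20 [(26, 32, 112), (20, 36, 63), (15, 30, 34), (15, 30, 34)]
30 [(30, 28, 72), (6, 36, 35), (18, 39, 33), (10, 23, 33)]
```

Request:
arm_command(moves=[0,0,0.2,0,0,0,0.2,0,0,0,0.2,0,0,0,0.1,0,0,0,0,0], squeeze=3.0)

```text
time: 11.27
ee_pos: [0.5075, 0.024, 0.1226]
eef_rot: [0.668, 0.744, 0.0, 0.0]
ft_force: [0.2, -0.4, 2.4]
width: 0.0319
grip_force: 3.0
```

```bash
python3 -c "
from h import *
s,u,v=pose('')
c=s[v-50:v+100,u-70:u+130]; cv2.imwrite('pics/s6.png',cv2.resize(c,None,fx=4,fy=4,interpolation=2))"
```

```text
[0.5075 0.024  0.1226] [ 0.6 -0.7  2.6] tq [-0.271 -0.065  0.007] w 0.0316
```

View pics/s6.png

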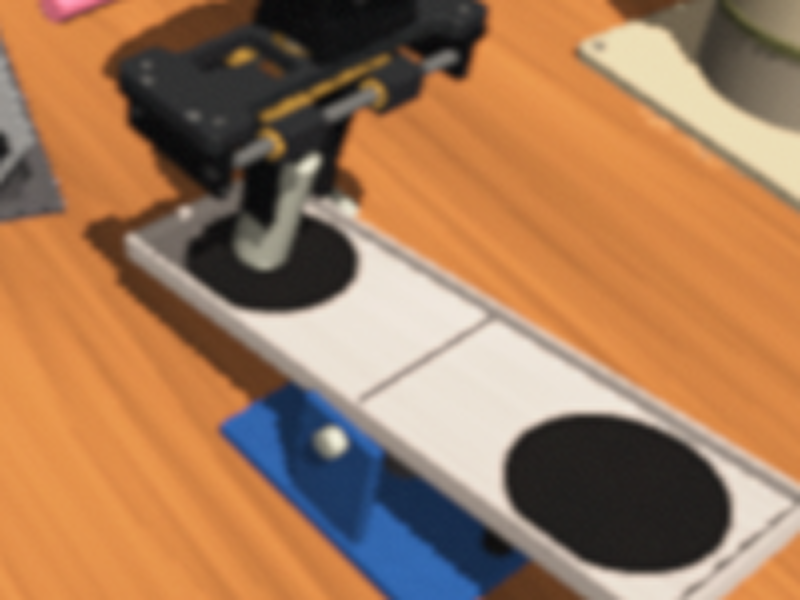

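The tray is at its stop. The pin stands on its foot edge on the right pad at (262,255), still leaning inward by roughly 12°. I'll shift the grip outward to right it.

Request:
arm_command(moves=[-0.3,0,0,0,-0.3,0,0,0,-0.3,0,0,0,-0.3,0,0,0,-0.3,0,0,0,0,0,0,0], squeeze=3.0)

```text
time: 11.82
ee_pos: [0.5088, 0.0083, 0.1223]
eef_rot: [0.668, 0.744, -0.0, -0.0]
ft_force: [0.4, -0.9, -1.8]
width: 0.0314
grip_force: 3.0
```

```bash
cat >> h.py <<'E'
def pins(tag,box,nm):
    # outline of pin-coloured pixels (hue 20-34, low saturation) in the scene view
    s,u,v=pose(tag); x0,y0,x1,y1=box
    h=cv2.cvtColor(np.ascontiguousarray(s),cv2.COLOR_BGR2HSV)[y0:y1,x0:x1]
    m=cv2.inRange(h,(20,20,35),(36,50,255)); k,l,st,ce=cv2.connectedComponentsWithStats(m)
    for i in range(1,k):
        if st[i,4]>60:
            pts=np.argwhere(l==i)[:,::-1].astype(np.float32)+[x0,y0]; print("area",st[i,4],"bbox",st[i,:4]+[x0,y0,0,0],"minrect",cv2.minAreaRect(pts.astype(np.float32)))
    cv2.imwrite(nm,cv2.resize(s[y0:y1,x0:x1],None,fx=4,fy=4,interpolation=2))
E
python3 -c "
from h import *
pins('',(270,150,420,290),'pics/s7.png')
tilt('')"
```

```text
[0.5088 0.0086 0.1224] [ 0.2 -0.1 -2.2] tq [-0.207  0.079  0.007] w 0.0318
area 396 bbox [301 196  17  34] minrect ((309.0, 212.5), (33.0, 16.0), 90.0)
 [0.5088 0.0088 0.1224] [-0.1 -0.9 -2.3] tq [-0.25   0.108  0.016] w 0.0318
-50 [(120, 23, 11), (0, 48, 16), (12, 165, 68), (11, 106, 60)]
-40 [(75, 39, 13), (90, 20, 13), (9, 124, 33), (12, 110, 93)]
-30 [(0, 0, 12), (0, 0, 9), (10, 23, 33), (14, 36, 107)]
-20 [(18, 32, 40), (150, 20, 13), (26, 32, 64), (27, 30, 84)]
-10 [(24, 32, 118), (24, 35, 109), (27, 33, 140), (25, 32, 176)]
0 [(26, 29, 191), (25, 29, 194), (27, 29, 194), (26, 28, 190)]
10 [(25, 31, 198), (26, 31, 198), (25, 30, 197), (26, 30, 194)]
20 [(26, 31, 191), (27, 31, 174), (26, 30, 170), (25, 35, 87)]
30 [(27, 31, 179), (23, 33, 93), (17, 39, 46), (12, 35, 36)]
```

Request:
arm_command(moves=[-0.3,0,0.1,0,-0.3,0,0.1,0,0,0,0.1,0,0,0,0,0], squeeze=3.0)

```text
time: 12.25
ee_pos: [0.5096, 0.003, 0.1193]
eef_rot: [0.668, 0.744, -0.0, -0.0]
ft_force: [-0.3, -0.9, -1.9]
width: 0.0318
grip_force: 3.0
```

```bash
python3 -c "
from h import *
tilt('')
pins('',(270,150,420,290),'pics/s7.png')"
```

```text
[0.5096 0.003  0.1194] [-0.4 -0.9 -1.7] tq [-0.263  0.021 -0.037] w 0.0316
-50 [(90, 23, 11), (9, 102, 25), (12, 170, 72), (11, 105, 61)]
-40 [(90, 21, 12), (135, 39, 13), (12, 148, 38), (12, 166, 86)]
-30 [(150, 23, 11), (90, 20, 13), (0, 21, 24), (13, 35, 117)]
-20 [(10, 20, 39), (120, 12, 22), (24, 28, 46), (27, 35, 81)]
-10 [(24, 37, 103), (25, 32, 88), (25, 31, 156), (24, 31, 172)]
0 [(25, 29, 193), (23, 30, 193), (26, 29, 195), (27, 30, 196)]
10 [(26, 28, 200), (27, 28, 200), (25, 29, 199), (26, 29, 199)]
20 [(26, 30, 196), (26, 30, 186), (25, 32, 185), (25, 32, 143)]
30 [(27, 30, 187), (26, 35, 118), (20, 35, 65), (5, 42, 36)]
 [0.5096 0.003  0.1195] [ 0.   0.1 -2.1] tq [-0.253  0.07   0.027] w 0.0316
area 387 bbox [300 195  17  35] minrect ((307.93017578125, 211.8965301513672), (15.430724143981934, 34.257205963134766), 2.862405300140381)
```

View pics/s7.png

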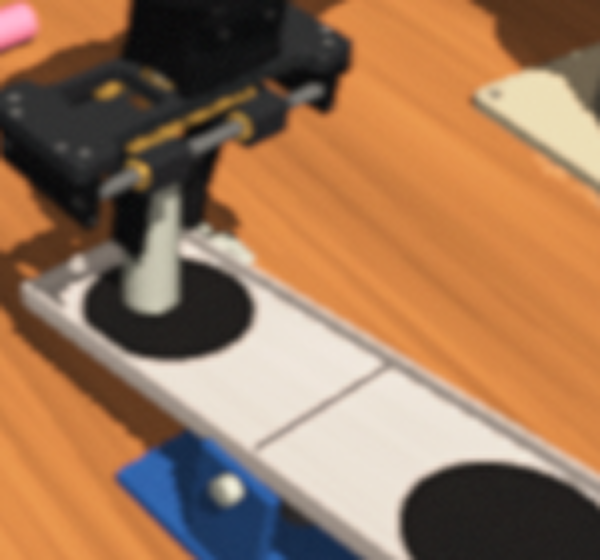

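The pin looks upright on the pad: its foot is at (152,303), the pad centre is near (170,308), and it lies wholly inside. I'll release and rise.

Request:
arm_command(moves=[0,0,0,0,0,0,0,0,0,0,0,0,0,0,0,0,0,0,-0.6,0,0,0,-1.5,0,0,0,-3,0,0,0,-3.5,0,0,0,-3.5,0,0,0,-3.5,0,0,0,0,0,0,0,0,0], fingers=60)

```text
time: 13.35
ee_pos: [0.5106, 0.0031, 0.2779]
eef_rot: [0.668, 0.744, 0.002, 0.001]
ft_force: [0.5, 0.0, 0.2]
width: 0.0519
grip_force: 0.0
```

Run:
```python
from h import *
pins('',(270,150,420,290),'pics/s8.png')
t=r.camera("top")[...,::-1]; cv2.imwrite("pics/t8.png",t)
s=r.camera("scene")[...,::-1]
for c,a in blobs(np.ascontiguousarray(s),(0,0,0),(50,50,50),(275,200,445,330),300): print(c,a,onz("scene",*c,.075),onz("scene",*c,.107))
print(onz("scene",308,226,.075), proj("scene",(.507,.018,.075)))
# tray axis mid, tilted geometry
```

```text
[0.5098 0.0031 0.2761] [-0.   0.5 -1.1] tq [-0.088  0.016  0.002] w 0.0523
area 643 bbox [289 178  44  52] minrect ((301.6563720703125, 204.90145874023438), (55.06370544433594, 31.464977264404297), 46.46879959106445)
[313.04259259 228.48333333] 540 [0.50780397 0.02614117 0.075     ] [0.53033059 0.0515273  0.107     ]
[398.08246753 284.85584416] 1540 [0.45668553 0.23335635 0.075     ] [0.48211426 0.24697843 0.107     ]
[0.51308102 0.01386923 0.075     ] [311.21904515 226.19958745]
```

Request:
arm_command(moves=[0,0,0,-6.8,0,0,0,-6.8,0,0,0,-6.8,0,0,0,-6.8,0,0,0,-6.8,0,0,0,-6.8,0,0,0,-6.8,0,0,0,-6.8,0,0,0,-6.8,0,0,0,-6.8,0,0,0,-0.4,0,0,0,0])

```text
time: 14.5
ee_pos: [0.5092, 0.0031, 0.2746]
eef_rot: [0.136, 0.991, -0.0, -0.001]
ft_force: [-0.1, -0.1, -0.4]
width: 0.0521
grip_force: 0.0
```

Request:
arm_command(moves=[-0.5,-1.8,0,0,-0.9,-2.9,0,0,-0.9,-2.9,0,0,-0.9,-2.9,0,0,-0.9,-2.9,0,0,-0.9,-2.9,0,0,-0.9,-2.9,0,0,-0.9,-2.9,0,0,-0.9,-2.9,0,0,-0.9,-2.9,0,0,-0.9,-2.9,0,0,-1.0,-2.5,0,0])

```text
time: 15.5
ee_pos: [0.5215, -0.3478, 0.275]
eef_rot: [0.137, 0.991, -0.0, -0.0]
ft_force: [0.5, -0.4, 0.1]
width: 0.0522
grip_force: 0.0
```

Request:
arm_command(moves=[0,0,3,0,0,0,3,0,0,0,3,0,0,0,3,0,0,0,2,0,0,0,0,0,0,0,0,0])

```text
time: 16.08
ee_pos: [0.5217, -0.3455, 0.1349]
eef_rot: [0.136, 0.991, 0.0, -0.001]
ft_force: [0.6, 0.9, 1.4]
width: 0.0522
grip_force: 0.0
```

Request:
arm_command(moves=[-0.1,0,1.2,0,0,0,1.2,0,0,0,1.2,0,0,0,1.1,0,0,0,1,0,0,0,0,0,0,0,0,0])

```text
time: 16.67
ee_pos: [0.5228, -0.3459, 0.0779]
eef_rot: [0.134, 0.991, 0.0, -0.001]
ft_force: [0.4, -0.3, 1.4]
width: 0.0522
grip_force: 0.0
```

Request:
arm_command(moves=[0,0,0,0,0,0,0,0,0,0,0,0,0,0,0,0,0,0,0,0,0,0,0,0], fingers=10, squeeze=25)

```text
time: 17.17
ee_pos: [0.5236, -0.3458, 0.0789]
eef_rot: [0.134, 0.991, 0.0, 0.0]
ft_force: [-0.3, 1.3, 3.8]
width: 0.0314
grip_force: 24.8
```

Request:
arm_command(moves=[0.3,0,-0.4,0,0.6,0,-0.8,0,0.8,0,-1,0,0.8,0,-1.2,0,0.8,0,-1.2,0,0.5,0,-2,0,0,0,-3,0,0,0,-3,0,0,0,-3,0,0,0,-3,0,0,0,0,0,0,0,0,0])

```text
time: 18.17
ee_pos: [0.4861, -0.3366, 0.2658]
eef_rot: [0.135, 0.991, -0.0, 0.001]
ft_force: [-0.1, -0.5, -4.5]
width: 0.0309
grip_force: 24.9
```

Run:
```python
from h import *
t=np.ascontiguousarray(r.camera("top")[...,::-1]); s=np.ascontiguousarray(r.camera("scene")[...,::-1])
a=cv2.resize(t[190:250,185:260],None,fx=5,fy=5,interpolation=2); b=cv2.resize(s[150:240,280:360],None,fx=5,fy=5,interpolation=2)
o=np.zeros((450,775,3),np.uint8); o[:300,:375]=a; o[:,375:]=b; cv2.imwrite("pics/p1.png",o)
```

Request:
arm_command(moves=[0.5,1.8,0,0,1,3.5,0,0,1,3.5,0,0,1,3.5,0,0,1,3.5,0,0,1,3.5,0,0,1,3.5,0,0,1,3.5,0,0,1,3.5,0,0,1,3.5,0,0,1,3.5,0,0,1,3.5,0,0])

```text
time: 19.27
ee_pos: [0.4815, 0.0845, 0.2629]
eef_rot: [0.134, 0.991, -0.001, -0.001]
ft_force: [1.4, -0.4, -3.9]
width: 0.0318
grip_force: 24.9
```

View pics/p1.png

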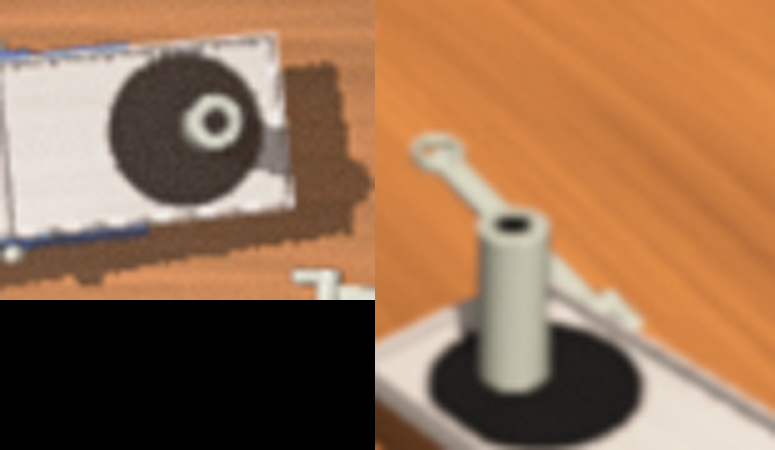

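Right pin stands upright, wholly within the pad: bore at about (215,122) in the top crop, pad centre at about (186,130).

Run:
```python
from h import *
ty=np.array([-.109,.994,0]); tx=np.array([.994,.109,0])
th=.14; pv=np.array([.4946,.1335,.075])
n=-np.sin(th)*ty+np.cos(th)*np.array([0,0,1]); yy=np.cos(th)*ty+np.sin(th)*np.array([0,0,1])
def hit(cam,u,v,h): # height h above tray surface
    o,d=ray(cam,u,v); p0=pv+n*(.016+h); l=((p0-o)@n)/(d@n); q=o+l*d-pv; return (q@tx).round(4),(q@yy).round(4)
print("pin top/top",hit("top",227.6,214.0,.08),"pin top/scene",hit("scene",307.2,194.4,.08))
print("pad top",hit("top",221.8,215.6,0))
print("foot scene",hit("scene",307.2,225.5,0))
s=cv2.imread("pics/p1.png")
```

```text
pin top/top (np.float64(0.0002), np.float64(-0.1303)) pin top/scene (np.float64(-0.0006), np.float64(-0.1286))
pad top (np.float64(-0.0001), np.float64(-0.1178))
foot scene (np.float64(0.0047), np.float64(-0.1232))
```

Request:
arm_command(moves=[1,3.5,0,0,1,3.5,0,0,1,3.5,0,0,1,3.5,0,0,0.4,1.8,0,0,0,0,0,6.8,0,0,0,6.8,0,0,0,6.8,0,0,0,6.8,0,0,0,6.8,0,0,0,6.8,0,0,0,6.8])

```text
time: 20.27
ee_pos: [0.4816, 0.2465, 0.2625]
eef_rot: [0.525, 0.851, -0.002, -0.001]
ft_force: [-0.1, 0.1, -4.0]
width: 0.0314
grip_force: 24.9
```

Request:
arm_command(moves=[0,0,0,6.8,0,0,0,6.8,0,0,0,6.8,0,0,0,0.4,0,0,0,0,0,0,1.5,0,0,0,2,0,0,0,2,0,0,0,1.4,0,0,0,0.5,0,0,0,0,0], squeeze=13)

```text
time: 21.18
ee_pos: [0.4817, 0.2465, 0.1889]
eef_rot: [0.667, 0.745, -0.002, -0.0]
ft_force: [0.2, 0.1, -3.8]
width: 0.0317
grip_force: 13.0
```

Request:
arm_command(moves=[0.8,0,0.3,0,0.9,0,0.5,0,0.8,0,0.7,0,0,0,0.6,0,0,0,0,0,0,0,0,0], squeeze=10)

```text
time: 21.68
ee_pos: [0.4796, 0.2717, 0.169]
eef_rot: [0.668, 0.744, -0.001, 0.0]
ft_force: [-0.1, 0.6, -4.0]
width: 0.0316
grip_force: 10.0
```

Request:
arm_command(moves=[0,0,0,0,0,0,0,0,0,0,0,0,0,0,0,0,0,0,0,0], squeeze=5.5)

```text
time: 22.1
ee_pos: [0.48, 0.2719, 0.1698]
eef_rot: [0.668, 0.744, 0.0, 0.0]
ft_force: [0.2, -0.5, -3.3]
width: 0.0317
grip_force: 5.5
```

Request:
arm_command(moves=[0,0,0,0,0,0,0,0,0,0,0,0,0,0,0,0], squeeze=4.2)

```text
time: 22.43
ee_pos: [0.4798, 0.272, 0.1695]
eef_rot: [0.668, 0.744, 0.0, -0.0]
ft_force: [0.1, -1.1, -3.0]
width: 0.0315
grip_force: 4.2
```

Request:
arm_command(moves=[0,0,0,0,0,0,0,0,0,0,0,0,0,0,0,0], squeeze=3.5)

```text
time: 22.77
ee_pos: [0.4798, 0.272, 0.1696]
eef_rot: [0.668, 0.744, 0.0, -0.0]
ft_force: [0.9, -0.6, -4.3]
width: 0.032
grip_force: 3.5
```

```bash
python3 -c "
from h import *
tilt('')"
```

```text
[0.4799 0.272  0.1696] [ 0.8 -0.8 -3.3] tq [-0.011 -0.004  0.008] w 0.0317
-50 [(0, 17, 15), (30, 21, 12), (0, 20, 13), (150, 34, 15)]
-40 [(30, 20, 13), (0, 0, 14), (0, 20, 13), (30, 17, 15)]
-30 [(150, 21, 12), (135, 43, 12), (30, 23, 34), (21, 30, 60)]
-20 [(90, 26, 10), (60, 23, 11), (27, 30, 76), (27, 30, 85)]
-10 [(0, 12, 22), (0, 0, 15), (28, 31, 98), (25, 33, 101)]
0 [(15, 12, 42), (15, 20, 25), (25, 34, 135), (24, 35, 102)]
10 [(165, 24, 21), (0, 0, 15), (8, 30, 34), (15, 31, 33)]
20 [(10, 26, 29), (9, 36, 50), (12, 39, 33), (15, 36, 42)]
30 [(14, 32, 225), (14, 35, 198), (16, 23, 234), (14, 34, 212)]
```

Request:
arm_command(moves=[0,0,0.2,0,0,0,0.2,0,0,0,0.2,0,0,0,0.2,0,0,0,0.2,0,0,0,0.2,0,0,0,0.2,0,0,0,0.2,0,0,0,0,0], squeeze=3.2)

```text
time: 23.57
ee_pos: [0.4798, 0.2719, 0.1531]
eef_rot: [0.668, 0.744, -0.0, 0.0]
ft_force: [0.2, -0.8, -0.8]
width: 0.0315
grip_force: 3.2
```

```bash
python3 -c "
from h import *
tilt('')"
```

```text
[0.4799 0.2719 0.1534] [ 0.5  0.  -1.4] tq [-0.133  0.041  0.047] w 0.0316
-50 [(120, 23, 22), (165, 36, 14), (30, 21, 12), (120, 20, 13)]
-40 [(150, 20, 13), (135, 39, 13), (150, 23, 11), (150, 20, 13)]
-30 [(0, 0, 15), (0, 0, 12), (150, 18, 14), (30, 30, 17)]
-20 [(90, 21, 12), (150, 21, 12), (24, 27, 48), (27, 32, 72)]
-10 [(0, 18, 28), (0, 0, 12), (30, 29, 52), (28, 33, 93)]
0 [(0, 6, 40), (150, 16, 16), (28, 33, 125), (27, 30, 163)]
10 [(150, 12, 21), (135, 32, 16), (24, 33, 123), (20, 31, 50)]
20 [(15, 21, 24), (20, 22, 35), (15, 30, 34), (20, 23, 33)]
30 [(13, 41, 111), (13, 41, 112), (13, 37, 187), (17, 21, 238)]
```

Request:
arm_command(moves=[-0.1,0,0.2,0,-0.1,0,0.2,0,-0.1,0,0.2,0,-0.1,0,0.2,0,-0.1,0,0.2,0,-0.1,0,0.2,0,0,0,0.2,0,0,0,0,0], squeeze=3.2)

```text
time: 24.28
ee_pos: [0.4804, 0.2663, 0.1393]
eef_rot: [0.668, 0.744, 0.0, -0.0]
ft_force: [1.3, 2.3, 1.1]
width: 0.0314
grip_force: 3.2
```

```bash
cat >> h.py <<'E'
def level():
    # tray tilt from the vertical parallax of the two pads, seen in the top and scene views: corners of the white tray
    s=np.ascontiguousarray(r.camera("scene")[...,::-1]); 
    h=cv2.cvtColor(s,cv2.COLOR_BGR2HSV); x0,y0,x1,y1=265,185,455,340
    m=cv2.inRange(h[y0:y1,x0:x1],(0,0,120),(180,60,255)); m=cv2.morphologyEx(m,cv2.MORPH_CLOSE,np.ones((3,3)))
    c=max(cv2.findContours(m,0,2)[0],key=cv2.contourArea); 
    q=cv2.convexHull(c)[:,0]+[x0,y0]
    print("right-most",q[q[:,0].argmax()],"lowest",q[q[:,1].argmax()],"left-most",q[q[:,0].argmin()])
E
python3 -c "
from h import *
tilt('');level()
ty=np.array([-.109,.994,0]); tx=np.array([.994,.109,0]); m=np.array([.4946,.1335,.075])
for t in(-.14,-.07,0,.07):
    yy=np.cos(t)*ty+np.sin(t)*np.array([0,0,1]); n=-np.sin(t)*ty+np.cos(t)*np.array([0,0,1])
    print(t,[proj('scene',m+n*.024+a*tx*.056+b*yy*.178).round(1) for a,b in((-1,1),(1,1),(1,-1))])
"
```

```text
[0.4805 0.2663 0.1395] [-0.9  0.8  0.7] tq [0.193 0.088 0.013] w 0.0321
-50 [(135, 18, 29), (90, 16, 16), (0, 0, 12), (0, 18, 14)]
-40 [(120, 12, 22), (0, 0, 12), (150, 26, 10), (0, 21, 12)]
-30 [(150, 32, 16), (120, 20, 13), (0, 0, 12), (30, 17, 15)]
-20 [(0, 43, 12), (165, 39, 13), (0, 34, 15), (20, 28, 27)]
-10 [(30, 12, 21), (30, 16, 16), (30, 19, 27), (25, 35, 87)]
0 [(30, 9, 27), (15, 14, 37), (25, 33, 84), (25, 33, 170)]
10 [(150, 15, 17), (165, 26, 20), (26, 34, 152), (26, 30, 180)]
20 [(30, 26, 58), (27, 33, 140), (21, 31, 58), (12, 35, 36)]
30 [(27, 34, 137), (23, 29, 35), (15, 28, 37), (23, 30, 34)]
right-most [444 298] lowest [405 334] left-most [277 215]
-0.14 [array([442.4, 305.4]), array([404.4, 338.7]), array([277.5, 206.1])]
-0.07 [array([444.5, 301.2]), array([406.2, 334.5]), array([276.5, 209.6])]
0 [array([446.2, 296.6]), array([407.5, 329.9]), array([275.7, 213.2])]
0.07 [array([447.4, 291.6]), array([408.5, 324.8]), array([275.2, 216.9])]
```

```bash
cat > lv.py <<'E'
from h import *
# row profile: pad centroids + tray corner rows vs. initial level picture
def feats(s):
    h=cv2.cvtColor(s,cv2.COLOR_BGR2HSV); x0,y0,x1,y1=265,185,455,340
    m=cv2.inRange(h[y0:y1,x0:x1],(0,0,120),(180,60,255)); m=cv2.morphologyEx(m,cv2.MORPH_CLOSE,np.ones((3,3)))
    c=max(cv2.findContours(m,0,2)[0],key=cv2.contourArea)[:,0]+[x0,y0]
    # lower (near) long edge and +y end: extreme points along image directions
    out=[]
    for d in((1,-.3),(.3,1),(-1,.3)):
        p=c@np.array(d); k=p>p.max()-1.5; out.append(c[k].mean(0).round(1))
    return out
if __name__=="__main__":
    print("ref",feats(cv2.imread("pics/scene0.png"))); print("now",feats(np.ascontiguousarray(r.camera("scene")[...,::-1])))
    s=r.read_state(); print(s["ee_pos"],s["ft_force"])
E
python3 lv.py
```

```text
ref [array([444.7, 296. ]), array([406.5, 331.2]), array([277.5, 216.2])]
now [array([443.3, 298. ]), array([406. , 333.3]), array([277., 214.])]
[0.48052712 0.26625794 0.13969925] [-0.83072662  1.83591934  0.82221817]
```

Request:
arm_command(moves=[0,0,-0.1,0,0,0,-0.1,0,0,0,0,0], squeeze=3.0)

```text
time: 24.68
ee_pos: [0.4806, 0.2661, 0.1419]
eef_rot: [0.668, 0.744, 0.0, -0.0]
ft_force: [-0.7, 0.5, 0.6]
width: 0.0317
grip_force: 3.0
```

Request:
arm_command(moves=[0,0,0,0,0,0,0,0,0,0,0,0,0,0,0,0,0,0,0,0,0,0,0,0], fingers=60)

```text
time: 25.18
ee_pos: [0.4805, 0.2659, 0.1415]
eef_rot: [0.668, 0.744, -0.0, 0.0]
ft_force: [-0.5, -0.4, -0.1]
width: 0.0512
grip_force: 0.0
```

```bash
python3 lv.py; python3 -c "
from h import *
pins('',(270,150,445,330),'pics/s9.png')"
```

```text
ref [array([444.7, 296. ]), array([406.5, 331.2]), array([277.5, 216.2])]
now [array([444.7, 297. ]), array([405.5, 332. ]), array([277. , 214.5])]
[0.4804921  0.26597068 0.1414968 ] [-0.24721355  0.80069989  0.03925476]
 [0.4805 0.266  0.1415] [0.9 0.5 0.1] tq [-0.058  0.028  0.004] w 0.0523
area 576 bbox [289 178  30  46] minrect ((307.6264343261719, 198.06199645996094), (49.374820709228516, 24.849254608154297), 71.1139144897461)
area 345 bbox [394 280  29  26] minrect ((409.9999694824219, 294.0), (20.162841796875, 30.756874084472656), 70.01689147949219)
```

Request:
arm_command(moves=[0,0,-0.6,0,0,0,-1.5,0,0,0,-3,0,0,0,-3.5,0,0,0,-3.5,0,0,0,-3.5,0,0,0,0,0,0,0,0,0])

```text
time: 25.95
ee_pos: [0.4813, 0.2664, 0.3]
eef_rot: [0.668, 0.744, 0.002, 0.0]
ft_force: [-0.2, 0.6, 0.0]
width: 0.0519
grip_force: 0.0
```

```bash
cat > ms.py <<'E'
from h import *
from lv import feats
ref=cv2.imread("pics/scene0.png"); now=np.ascontiguousarray(r.camera("scene")[...,::-1])
print(feats(ref),feats(now))
# subpixel shift of tray patches between level reference and now
def shift(c,w=9):
    x,y=c; t=ref[y-w:y+w+1,x-w:x+w+1]; S=now[y-w-8:y+w+9,x-w-8:x+w+9]
    q=cv2.matchTemplate(S,t,cv2.TM_CCOEFF_NORMED); j,i=np.unravel_index(q.argmax(),q.shape); f=[0,0]
    for k,(a,b) in enumerate(((0,1),(1,0))):
        if 0<j-b*1 and j+b<q.shape[0] and 0<=i-a and i+a<q.shape[1] : pass
        l,m,n=q[j-(k==1),i-(k==0)],q[j,i],q[j+(k==1),i+(k==0)]; f[k]=.5*(l-n)/(l-2*m+n)
    return (i-8+f[0]).round(2),(j-8+f[1]).round(2),q.max().round(3)
ty=np.array([-.109,.994,0]); m=np.array([.4946,.1335,.075])
def pred(c):
    P=onz("scene",*c,.091)-m; a=P@ty; X=P-a*ty-[0,0,.016]
    t=.1; yy=np.cos(t)*ty+np.sin(t)*np.array([0,0,1]); n=-np.sin(t)*ty+np.cos(t)*np.array([0,0,1])
    return (proj("scene",m+X+a*yy+.016*n)-c)/t
for c in((442,294),(407,327),(434,288),(400,310),(279,213),(300,201),(424,305)):
    s=shift(c); p=pred(c); print(c,s,"theta %.4f"%((np.array(s[:2])@p)/(p@p)))
E
python3 ms.py
```

```text
[array([444.7, 296. ]), array([406.5, 331.2]), array([277.5, 216.2])] [array([444.7, 297. ]), array([405.5, 332. ]), array([277. , 214.5])]
(442, 294) (np.float64(-0.1), np.float64(0.77), np.float32(0.978)) theta -0.0113
(407, 327) (np.float64(-0.23), np.float64(0.72), np.float32(0.976)) theta -0.0109
(434, 288) (np.float64(0.24), np.float64(0.77), np.float32(0.991)) theta -0.0114
(400, 310) (np.float64(0.24), np.float64(1.03), np.float32(0.934)) theta -0.0167
(279, 213) (np.float64(-0.08), np.float64(-0.58), np.float32(0.991)) theta -0.0101
(300, 201) (np.float64(-7.56), np.float64(3.09), np.float32(0.649)) theta 0.0707
(424, 305) (np.float64(0.19), np.float64(0.5), np.float32(0.984)) theta -0.0067
```

The tray tilts about -0.011 rad, so the left pin is about 3.5 mm too far out. I'll re-grip it low and slide it gently inward.

Request:
arm_command(moves=[0,0,3,0,0,0,3.5,0,0,0,3.5,0,0,0,3,0,0,0,2.5,0,0,0,1.5,0,0,0,1,0,0,0,0.8,0,0,0,0,0,0,0,0,0])

```text
time: 26.83
ee_pos: [0.4806, 0.2661, 0.1098]
eef_rot: [0.668, 0.744, 0.0, -0.0]
ft_force: [0.6, -0.3, 1.0]
width: 0.0521
grip_force: 0.0
```

Request:
arm_command(moves=[0,0,0,0,0,0,0,0,0,0,0,0,0,0,0,0,0,0,0,0], fingers=10, squeeze=12)

```text
time: 27.25
ee_pos: [0.4807, 0.2662, 0.1099]
eef_rot: [0.668, 0.744, 0.0, 0.0]
ft_force: [-0.2, -0.5, 1.0]
width: 0.0319
grip_force: 12.0
```

```bash
python3 ms.py
```

```text
[array([444.7, 296. ]), array([406.5, 331.2]), array([277.5, 216.2])] [array([377.5, 251. ]), array([368.5, 281.5]), array([277. , 214.5])]
(442, 294) (np.float64(-0.13), np.float64(0.84), np.float32(0.982)) theta -0.0125
(407, 327) (np.float64(-0.23), np.float64(0.79), np.float32(0.977)) theta -0.0119
(434, 288) (np.float64(5.38), np.float64(4.86), np.float32(0.844)) theta -0.0571
(400, 310) (np.float64(-1.7), np.float64(0.12), np.float32(0.993)) theta -0.0069
(279, 213) (np.float64(-0.12), np.float64(-0.69), np.float32(0.993)) theta -0.0120
(300, 201) (np.float64(-7.57), np.float64(2.95), np.float32(0.653)) theta 0.0683
(424, 305) (np.float64(-0.38), np.float64(0.54), np.float32(0.985)) theta -0.0093
```

Request:
arm_command(moves=[-0.1,0,0,0,-0.1,0,0,0,-0.1,0,0,0,-0.1,0,0,0,0,0,0,0,0,0,0,0])

```text
time: 27.8
ee_pos: [0.481, 0.262, 0.1096]
eef_rot: [0.668, 0.744, 0.0, 0.0]
ft_force: [0.2, 2.0, 0.8]
width: 0.0317
grip_force: 12.0
```

Request:
arm_command(moves=[0,0,0,0,0,0,0,0,0,0,0,0,0,0,0,0,0,0,0,0,0,0,0,0,0,0,0,0], fingers=60)

```text
time: 28.38
ee_pos: [0.481, 0.262, 0.1095]
eef_rot: [0.668, 0.744, 0.0, -0.0]
ft_force: [-0.2, -0.2, 0.3]
width: 0.0521
grip_force: 0.0
```

```bash
python3 ms.py
```

```text
[array([444.7, 296. ]), array([406.5, 331.2]), array([277.5, 216.2])] [array([375.7, 249.7]), array([364.3, 276.3]), array([277.5, 216.2])]
(442, 294) (np.float64(-0.01), np.float64(-0.01), np.float32(0.999)) theta 0.0001
(407, 327) (np.float64(0.01), np.float64(0.01), np.float32(0.999)) theta -0.0001
(434, 288) (np.float64(2.84), np.float64(2.29), np.float32(0.931)) theta -0.0257
(400, 310) (np.float64(0.03), np.float64(0.01), np.float32(0.995)) theta -0.0001
(279, 213) (np.float64(-0.04), np.float64(-0.01), np.float32(0.998)) theta -0.0001
(300, 201) (np.float64(-7.59), np.float64(3.72), np.float32(0.616)) theta 0.0816
(424, 305) (np.float64(-0.04), np.float64(-0.04), np.float32(1.0)) theta 0.0005
```

Now level to within 0.001 rad. I'll retreat and verify.

Request:
arm_command(moves=[0,0,-1,0,0,0,-2,0,0,0,-3,0,0,0,-3.5,0,0,0,-3.5,0,0,0,-3.5,0,0,0,-2,0,3,0,0,0,3,0,0,0,3,0,0,0,0,0,0,0,0,0,0,0])

```text
time: 29.43
ee_pos: [0.4704, 0.3531, 0.2947]
eef_rot: [0.667, 0.745, -0.0, -0.0]
ft_force: [0.9, -0.4, 0.1]
width: 0.0524
grip_force: 0.0
```

```bash
python3 ms.py
python3 - <<'E'
from h import *
pins('',(270,150,445,330),'pics/s10.png')
s=np.ascontiguousarray(r.camera("scene")[...,::-1]); h=cv2.cvtColor(s,cv2.COLOR_BGR2HSV)
m=cv2.inRange(h,(20,20,60),(36,50,255))
for n,c,(x0,x1,y0,y1) in(("R",(.507,.018),(295,325,180,240)),("L",(.482,.2485),(380,420,215,310))):
    k,l,st,ce=cv2.connectedComponentsWithStats(m[y0:y1,x0:x1]); i=1+st[1:,4].argmax(); p=np.argwhere(l==i)
    b=p[:,0].max()+y0; u=p[p[:,0]>=p[:,0].max()-1][:,1].mean()+x0
    front=onz("scene",u,b+.5,.091); cam=r.camera_info("scene")["origin"][:2]; d=front[:2]-cam; d/=np.linalg.norm(d)
    f=front[:2]+.016*d; e=f-np.array(c); print(n,"bbox",st[i]+[x0,y0,0,0,0],"foot",f.round(4),"off pad",e.round(4),np.linalg.norm(e).round(4))
a=cv2.imread("pics/scene0.png").astype(int); dif=(np.abs(a-s).max(2)>45).astype(np.uint8); dif=cv2.morphologyEx(dif,cv2.MORPH_OPEN,np.ones((3,3)))
k,l,st,ce=cv2.connectedComponentsWithStats(dif); print([st[i].tolist() for i in range(1,k) if st[i,4]>30])
E
```

```text
[array([444.7, 296. ]), array([406.5, 331.2]), array([277.5, 216.2])] [array([444.7, 296. ]), array([406.5, 331.2]), array([277.5, 216.2])]
(442, 294) (np.float64(-0.03), np.float64(-0.02), np.float32(0.999)) theta 0.0002
(407, 327) (np.float64(-0.01), np.float64(-0.02), np.float32(0.999)) theta 0.0003
(434, 288) (np.float64(0.14), np.float64(-0.01), np.float32(0.999)) theta 0.0007
(400, 310) (np.float64(-0.0), np.float64(0.31), np.float32(0.971)) theta -0.0052
(279, 213) (np.float64(-0.02), np.float64(0.0), np.float32(0.999)) theta 0.0000
(300, 201) (np.float64(-7.59), np.float64(3.75), np.float32(0.613)) theta 0.0821
(424, 305) (np.float64(-0.03), np.float64(-0.03), np.float32(1.0)) theta 0.0003
 [0.4717 0.3506 0.295 ] [ 0.3 -1.  -0.3] tq [-0.116  0.03   0.025] w 0.0522
area 583 bbox [289 178  30  47] minrect ((307.181640625, 198.71434020996094), (49.82572937011719, 24.66755485534668), 72.55281066894531)
area 799 bbox [392 261  30  43] minrect ((407.723876953125, 281.781494140625), (21.487886428833008, 44.01133346557617), 21.25050163269043)
R bbox [295 180  24  44 535] foot [0.5071 0.0092] off pad [ 0.0001 -0.0088] 0.0088
L bbox [394 261  26  43 722] foot [0.4761 0.268 ] off pad [-0.0059  0.0195] 0.0203
[[466, 0, 38, 57, 529], [477, 30, 35, 64, 924], [436, 79, 76, 100, 3153], [343, 123, 81, 180, 5744], [429, 123, 3, 11, 33], [496, 124, 7, 10, 32], [487, 131, 7, 7, 33], [219, 142, 22, 24, 233], [228, 173, 26, 26, 273], [425, 176, 87, 120, 5180], [306, 186, 14, 11, 115], [299, 195, 18, 29, 346]]
```

Run:
```python
from h import *
for f in((.5071,.0092),(.481,.2585)):
    print([proj("scene",(*f,z)).round(1).tolist() for z in(.091,.131,.171)])
s=np.ascontiguousarray(r.camera("scene")[...,::-1]); h=cv2.cvtColor(s,cv2.COLOR_BGR2HSV)
m=cv2.inRange(h,(18,15,45),(40,60,255))
for y in range(225,312,5):
    x=np.flatnonzero(m[y,370:430])+370; print(y,x.min() if len(x) else None,x.max() if len(x) else None,len(x), h[y,402].tolist())
t=np.ascontiguousarray(r.camera("top")[...,::-1]); g=t[200:245,125:250]; m=cv2.inRange(cv2.cvtColor(t,cv2.COLOR_BGR2HSV),(18,10,110),(45,60,255))
k,l,st,ce=cv2.connectedComponentsWithStats(m[195:250,120:250])
for i in range(1,k):
    if st[i,4]>20: c=ce[i]+[120,195]; print("top",c,st[i].tolist(),onz("top",*c,.171).round(4))
```

```text
[[309.6, 218.8], [311.3, 205.4], [313.1, 191.2]]
[[401.1, 294.6], [406.9, 280.8], [413.1, 265.9]]
225 None None 0 [13, 174, 199]
230 None None 0 [13, 175, 197]
235 None None 0 [13, 173, 203]
240 None None 0 [12, 170, 87]
245 370 370 1 [12, 173, 90]
250 None None 0 [12, 174, 94]
255 None None 0 [12, 171, 94]
260 None None 0 [11, 171, 91]
265 404 420 9 [13, 40, 103]
270 402 422 21 [22, 35, 81]
275 400 420 21 [30, 31, 73]
280 398 419 22 [27, 32, 80]
285 396 418 23 [30, 32, 89]
290 394 428 24 [25, 34, 144]
295 393 427 23 [27, 30, 159]
300 396 411 16 [26, 32, 167]
305 426 428 2 [12, 36, 35]
310 None None 0 [8, 29, 35]
top [223.20930233 213.90697674] [98, 14, 11, 11, 86] [0.51   0.0039 0.171 ]
top [138.73809524 223.38095238] [14, 24, 10, 10, 42] [0.482  0.2554 0.171 ]
```

```bash
python3 -c "
from bench import r
print(r.close_job())"
```

```text
the job is handed in; nothing more can be done
None
```

Job handed in after about 30 s: both full-length pins stand upright, one wholly on each pad and about 12 mm outboard of its centre, the tray is level to within 0.001 rad, and the short pin is still in its rack.

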